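# Pack out the handle-grinding fixture

## Robot

A 6-joint arm with a two-finger parallel gripper is mounted at the origin on the work surface. World frame = base frame: x ahead of the robot, y to its left, z up, the work surface at z = 0. Lengths are in mm, angles in rad, forces in N, time in s.
With the tool pointing down it reaches from about 275 to 825 mm from the base axis. Payload 4.9 kg.
Tool frame: the origin (TCP) lies at the very end of the fingers, on their centre line; the grasp point (between the pads) lies 19 mm behind it; z points along the fingers, y is the direction in which the jaws open and shut (so a half turn about z gives the same grasp; the last joint's range is limited). The gripper opens to 85 mm and grips with 20 to 120 N. Pads are 22 mm wide; open, the fingers measure 114 mm over their backs; the gripper's body (76 mm by 85 mm) begins 54 mm behind the grasp point. The pads swing forward as they close: fully open they stand 13 mm farther back than shut.
Start: joints at [1.021, 0.326, -0.193, 1.052, 0, 1.437], TCP at [222.154, 503.156, 201.081] pointing down, gripper open.
Joint ranges: [-2.65, 2.65], [-0.97, 1.79], [-1.3, 1.35], [-1.93, 2.1], [-1.47, 1.37], [-3.14, 3.14]. Speed limits (rad/s): [2.57, 2.57, 3.14, 3.14, 3.14, 3.14].

## Interface

Orientations are given as [roll, pitch, yaw] about the fixed x, y, z axes, in that order (R = Rz(yaw) Ry(pitch) Rx(roll)).
In Python, from bench import bot, solve_ik, imaging gives the robot as it stands. Calls block until the motion is done:
- bot.move_ptp(position, orientation): joint-space move of the TCP to a pose.
- bot.movel(position, rot=None, max_speed=150, threshold=None): straight line of the TCP; rot=None keeps the orientation; max_speed is the mean speed in mm/s. With threshold (N) it stops when the force on the tool has changed by that much, and returns True; else False.
- bot.move_j(angles): joint-space move.
- bot.grip(opening, effort=None): opening from 0.0 (shut) to 1.0 (fully open); effort is the grip in N (None keeps the last); returns when the fingers have stopped.
- bot.dwell(seconds).
- solve_ik(position, orientation): joint angles nearest the present ones, or None.
- bot.get_state(): the state.
- imaging.capture(name): name is "side" or "top" or "wrist"; returns the picture (420x560x3 uint8, blue, green, red); there is no depth.
- imaging.camera_model(name): a dict with "K" (3x3 intrinsics, pixels), "k1" (the pictures are not rectified: a ray, as slopes to the right and down, at radius r is drawn at 1 + k1 r^2 times it, then the intrinsics apply), "position" and "rotation" of the camera in the world. Camera axes: x right, y up, looking along -z (the intrinsics and any distortion apply to the point x, -y, -z); pixel columns grow to the right and rows downward; lengths in mm; the calibration is good to about 2 mm. A picture is of the moment at which its call begins: read the wrist's pose just before it. camera_model takes no time and is no camera call; for the wrist camera it gives the pose at the moment of the call.
A pose or a line that the arm cannot do raises bot.IKError and nothing moves.
- bot.sign_off(): hands the job in, once; it reports no verdict.
The state is a dict: "t": time; "qpos": joint angles; "joint_velocities": joint speeds; "effort": joint torques, N m; "tcp_pos": TCP position; "orientation": TCP orientation; "contact_force": force on the tool from outside, world axes, zero at the start; "wrist_torque": the same for the moment, N m; "opening": opening from 0.0 (shut) to 1.0 (fully open).
Only numpy, scipy, OpenCV 4.12 (cv2) and the standard library are available. Lean on these libraries where they do the work, as an engineer would, in place of code of your own. Each camera call takes 0.05 s, during which the arm holds its last target.

## Task

The handle blank held in the grinding fixture leaves a gap between itself and the bare rail. Try the aluminium packing blocks for size, find the thickest one that goes in and so fills the gap without slop, and slide it along the bench under the bridge until its end is flush with the rail ends. Leave the other two blocks on the bench, well clear of the fixture's open end (at least 10 cm), and do not disturb the tin, the spare wheel or the wrench.

Things in the scene. Friction and masses are not known exactly. Their poses are not given: they have to be found in the camera images.
- fixture: Fixed steel fixture: two parallel rails, each 124 long, 20 wide, 40 high, 62 apart; one of three wooden handle blanks (100 long, 38 high, widths 35 to 46 not told) is fixed against the left one. Origin: bench level, near end of the bare (right) rail's inner face. x along the rails to the far end, y towards the left rail, z up. Left of it (y 82 to 232) stand the spare blanks.
- gap_mouth (a point): Open near end of the gap, at the fixture's origin. The gap starts here at y = 0 (bare rail) and ends at the blank; its width is not told: 1.6 mm more than one of the packers, a different one from start to start. It is 100 deep along x, up to a fixed stop; its floor is the bench. Entry corners are rounded, 4 mm.
- bridge (a point): Middle of the underside of the fixed bridge bar that crosses over both rails and the gap, 46 above the bench (fixture x 70, y 31). It spans x 59 to 81; its top with screw heads is 61 above the bench. Packers go in below it from the near end.
- leaf (a joint): Angle (rad) of a thin steel leaf spring let into the bare rail, hinged about a vertical pin at fixture x 45, its tip at x 94, height 8 to 32. At 0 the tip stands 9 mm out into the gap, ramping away from the mouth; grows as it is pressed back, 0.18 is flush. A packer of the right size at home holds it near 0.15, one 5 mm too thin near 0.05. Presses with about 1 N; a fitting packer slides past it with under 12 N.
- packer_a: Loose plain aluminium packing block, 100 long (x), 15 thick (y), 40 high (z), upright edges rounded 4 mm, roughly 162 g, alike end for end; stands on the bench on its 100 x 15 side. Origin: centre of its underside.
- packer_b: Loose plain aluminium packing block, 100 long (x), 20 thick (y), 40 high (z), upright edges rounded 4 mm, roughly 216 g, alike end for end; stands on the bench on its 100 x 20 side. Origin: centre of its underside.
- packer_c: Loose plain aluminium packing block, 100 long (x), 25 thick (y), 40 high (z), upright edges rounded 4 mm, roughly 270 g, alike end for end; stands on the bench on its 100 x 25 side. Origin: centre of its underside.
- tin: Bystander: closed round tin, 66 diameter, 90 high, standing. Origin: centre of its underside.
- disc: Bystander: spare abrasive wheel lying flat, 100 diameter, 20 thick. Origin: centre of its underside.
- wrench: Bystander: steel wrench lying flat on the bench, some 180 long (x). Origin: its underside, about mid-length.
There are look-alikes about, which are no part of the job. Leave any blue or turquoise look-alike of the packer_c alone.

How it is judged (in metres and radians):
At the end, for the whole second after the job is handed in: The packer that fills the gap stands upright in it on the bench, near end within 4 mm of flush with the rail ends, leaf held back past 0.11 rad; the other two are on the bench, centres over 100 mm from the near end of the bare rail; all at rest (((x of packer_a in the frame of fixture between 0.046 and 0.056 m and y of packer_a in the frame of fixture between 0.0055 and 0.0115 m and height (world z) of packer_a below 0.004 m and angle between packer_a's own z axis and vertical below 0.06 rad and angle between the x axis of packer_a and the x axis of fixture, either way round below 0.04 rad and horizontal distance between each of packer_b, packer_c and fixture above 0.1 m and height (world z) of each of packer_b, packer_c below 0.03 m) or (x of packer_b in the frame of fixture between 0.046 and 0.056 m and y of packer_b in the frame of fixture between 0.008 and 0.014 m and height (world z) of packer_b below 0.004 m and angle between packer_b's own z axis and vertical below 0.06 rad and angle between the x axis of packer_b and the x axis of fixture, either way round below 0.04 rad and horizontal distance between each of packer_a, packer_c and fixture above 0.1 m and height (world z) of each of packer_a, packer_c below 0.03 m) or (x of packer_c in the frame of fixture between 0.046 and 0.056 m and y of packer_c in the frame of fixture between 0.0105 and 0.0165 m and height (world z) of packer_c below 0.004 m and angle between packer_c's own z axis and vertical below 0.06 rad and angle between the x axis of packer_c and the x axis of fixture, either way round below 0.04 rad and horizontal distance between each of packer_a, packer_b and fixture above 0.1 m and height (world z) of each of packer_a, packer_b below 0.03 m)) and value of joint leaf above 0.11 rad and linear speed of each of packer_a, packer_b, packer_c below 0.02 m/s); the robot touches nothing.
It fails at once if the tin is pushed more than 20 mm from its place (distance of tin from where it was at the start of the episode above 0.02 m).
It fails at once if the disc is pushed more than 20 mm from its place (distance of disc from where it was at the start of the episode above 0.02 m).
It fails at once if the wrench is pushed more than 20 mm from its place (distance of wrench from where it was at the start of the episode above 0.02 m).
It also fails if it takes over 72 s, if anything falls off the work surface, if the arm or the gripper's body presses on something with over 40 N, if the wrist force passes 120 N, or if a joint passes its speed limit or range.

## Working session

There is one attempt and no reset: what is moved stays moved. The work goes in short steps, each a Python script; the robot and the scene stay as the last script left them, time stands still between calls to the robot, and variables do not carry over. Pictures are saved under pics/ and viewed, and the job is handed in when it is done.

```bash
ls; mkdir -p pics; python3 - <<'E'
from bench import bot, imaging
import cv2,json
s=bot.get_state(); print(s['t'],s['tcp_pos'],s['orientation'],s['opening'])
for n in ['side','top','wrist']:
    m=imaging.camera_model(n); print(n,{k:(v.tolist() if hasattr(v,'tolist') else v) for k,v in m.items()})
    cv2.imwrite(f'pics/{n}0.png',imaging.capture(n))
E
```

```text
pics
0.0 [221.81161587 502.60403539 200.30953383] [-3.13990296e+00 -2.15115521e-04  2.72579330e+00] 0.9986973442536521
side {'K': [[443.10437410688166, 0.0, 279.71964041887503], [0.0, 443.10437410688166, 198.30934874876215], [0.0, 0.0, 1.0]], 'k1': -0.14145039527525646, 'position': [415.98281728108157, 565.4497012346274, 827.4837832230411], 'rotation': [0.692757443450724, -0.014058099340598984, -3.0195625027322364]}
top {'K': [[526.3470706462385, 0.0, 276.85175700635506], [0.0, 526.3470706462385, 213.624558763693], [0.0, 0.0, 1.0]], 'k1': -0.13452520941691937, 'position': [283.827299884421, -70.31578013670111, 1509.2805959169632], 'rotation': [0.14745477372218385, 0.011079490135555314, -1.5483751795779013]}
wrist {'K': [[376.7234193110803, 0.0, 272.6035490369426], [0.0, 376.7234193110803, 211.97468927911217], [0.0, 0.0, 1.0]], 'k1': -0.01897871163821065, 'position': [149.4049365257911, 535.1153894106515, 373.65436508886893], 'rotation': [-0.3109284576660537, 0.0011451466535863375, 1.1537847417826774]}
```

View pics/side0.png

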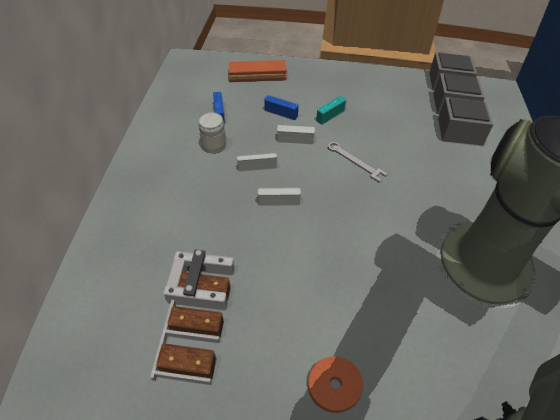

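View pics/top0.png

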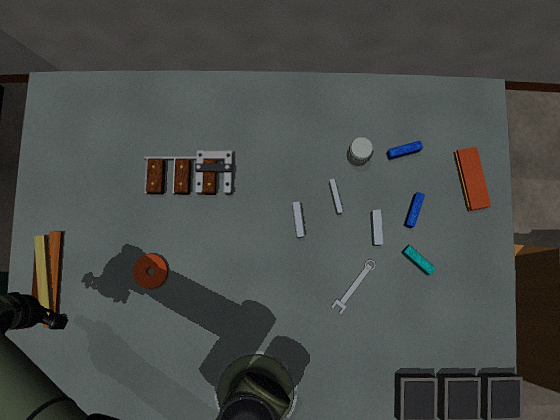

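View pics/wrist0.png

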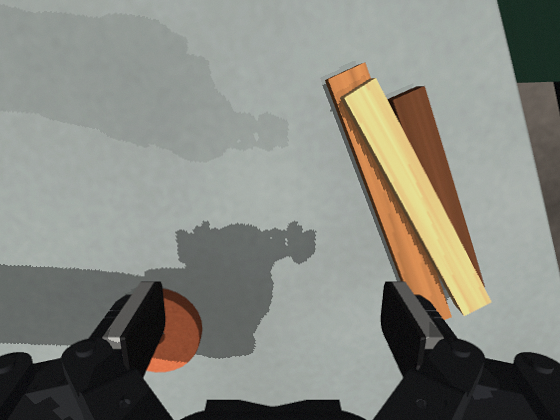

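```bash
cat > h.py <<'E'
import numpy as np,cv2
from bench import bot,solve_ik,imaging
def Rm(rpy):
    r,p,y=rpy;c,s=np.cos,np.sin
    return np.array([[c(y),-s(y),0],[s(y),c(y),0],[0,0,1]])@np.array([[c(p),0,s(p)],[0,1,0],[-s(p),0,c(p)]])@np.array([[1,0,0],[0,c(r),-s(r)],[0,s(r),c(r)]])
def dist(m): return np.array([m['k1'],0,0,0,0],float)
def cast(m,px,z):
    px=np.asarray(px,float).reshape(-1,1,2)
    n=cv2.undistortPointsIter(px,np.array(m['K']),dist(m),None,None,(3,50,1e-9)).reshape(-1,2)
    d=np.c_[n[:,0],-n[:,1],-np.ones(len(n))]@Rm(m['rotation']).T
    p=np.array(m['position'])
    return p+d*((z-p[2])/d[:,2])[:,None]
def proj(m,P):
    R=Rm(m['rotation']);q=(np.asarray(P,float).reshape(-1,3)-np.array(m['position']))@R
    q=np.c_[q[:,0],-q[:,1],-q[:,2]]
    return cv2.projectPoints(q.reshape(-1,1,3),np.zeros(3),np.zeros(3),np.array(m['K']),dist(m))[0].reshape(-1,2)
E
python3 - <<'E'
from h import *
np.set_printoptions(precision=1,suppress=True)
for n in ['top','side']:
    im=cv2.imread(f'pics/{n}0.png'); m=imaging.camera_model(n)
    hsv=cv2.cvtColor(im,cv2.COLOR_BGR2HSV); print(n)
    if n=='top': th=150; roi=(slice(60,340),slice(140,510))
    else: th=165; roi=(slice(60,400),slice(140,420))
    mask=np.zeros(im.shape[:2],np.uint8); mask[roi]=((hsv[...,2]>th)&(hsv[...,1]<60))[roi]
    k,l,st,c=cv2.connectedComponentsWithStats(mask)
    for i in range(1,k):
        if st[i,4]>25:
            pts=np.argwhere(l==i)[:,::-1]; r=cv2.minAreaRect(cast(m,pts,40)[:,:2].astype(np.float32))
            print(c[i],st[i,4],np.array(r[0]),np.array(r[1]),r[2])
m=imaging.camera_model('top')
print('fixture corner px',cast(m,[[197,152],[234,152],[234,193],[197,193]],40)[:,:2])
a=cv2.resize(cv2.imread('pics/top0.png')[130:280,130:450],None,fx=2.4,fy=2.4,interpolation=2)
cv2.imwrite('pics/topcrop.png',a)
E
```

```text
top
[336.4 196.8] 93 [ 558.  -215.3] [94.8 11.1] 14.150948524475098
[298.1 219. ] 128 [ 488.6 -109.4] [97.3 15.1] 8.429104804992676
[376.2 228.7] 109 [ 470.9 -332.4] [94.9 21.1] 4.161717891693115
side
[210.2 119.9] 240 [ 706.  -337.1] [58.5 54.6] 7.2678422927856445
[295.7 128.5] 212 [ 472.2 -331.2] [98.9 23. ] 2.945021152496338
[351.8 157.5] 91 [ 317.7 -240.8] [ 12.6 123.1] 53.76639938354492
[256.  156.4] 144 [ 558.9 -212.9] [98.2 13. ] 14.139883995056152
[375.6 172.6] 28 [ 260.8 -198.3] [30.2 10.5] 63.122676849365234
[278.5 191. ] 246 [ 489.8 -106.2] [96.7 18. ] 10.713080406188965
[176.6 273.8] 425 [665.8 138.8] [38.1 98.4] 1.5904014110565186
[218.  259.9] 145 [591.   96.9] [55.5 16.2] 0.5861003994941711
[209.9 294.7] 187 [590.6 178.7] [55.8 17. ] 0.9720361232757568
[181.6 334.2] 117 [617.2 260.4] [108.2  45.9] 18.927223205566406
[176.4 374.6] 133 [611.8 346.7] [ 27.  105.4] 80.57667541503906
fixture corner px [[677.  185.8]
 [678.7  78.4]
 [558.4  74.1]
 [556.4 180. ]]
```

View pics/topcrop.png

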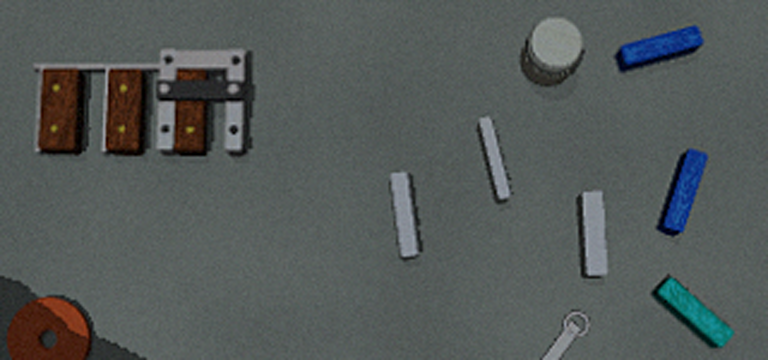

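Candidates (top view pixels): grey blocks at (298,219) ≈20 thick (B), (336,197) ≈15 thick (A) and (377,228) ≈25 thick (C). The blue blocks at (405,150) and (414,210) and the turquoise one at (418,260) are look-alikes to leave alone. The crop confirms three bare grey blocks of rising thickness. Next is a close look at the fixture.

```bash
python3 - <<'E'
from h import *
np.set_printoptions(precision=2,suppress=True)
bot.move_ptp([630,105,190],[np.pi,0,np.pi])
m=imaging.camera_model('wrist'); im=imaging.capture('wrist'); s=bot.get_state()
import json; json.dump({k:np.array(v).tolist() for k,v in m.items()},open('w1.json','w'))
print(s['t'],s['tcp_pos'],s['orientation'],s['qpos'],m['position'],m['rotation'])
cv2.imwrite('pics/w1.png',im)
E
```

```text
2.25 [629.67 106.09 190.1 ] [ 3.14 -0.   -3.14] [0.05 0.5  0.04 1.12 0.   0.05] [550.43 106.39 363.34] [-0.31 -0.    1.57]
```

View pics/w1.png

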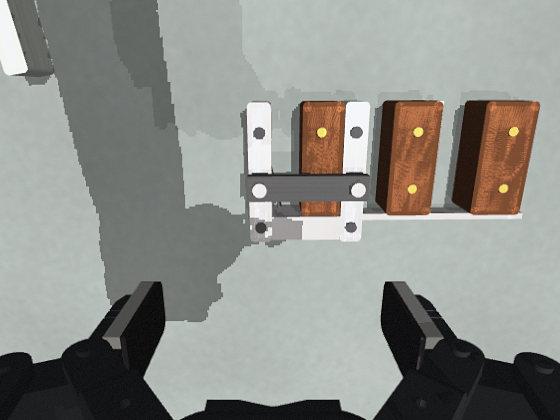

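```bash
python3 - <<'E'
import cv2
im=cv2.imread('pics/w1.png')
cv2.imwrite('pics/w1c.png',cv2.resize(im[92:182,238:378],None,fx=5.7,fy=5.7,interpolation=cv2.INTER_NEAREST))
E
```

```text
(no output)
```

View pics/w1c.png

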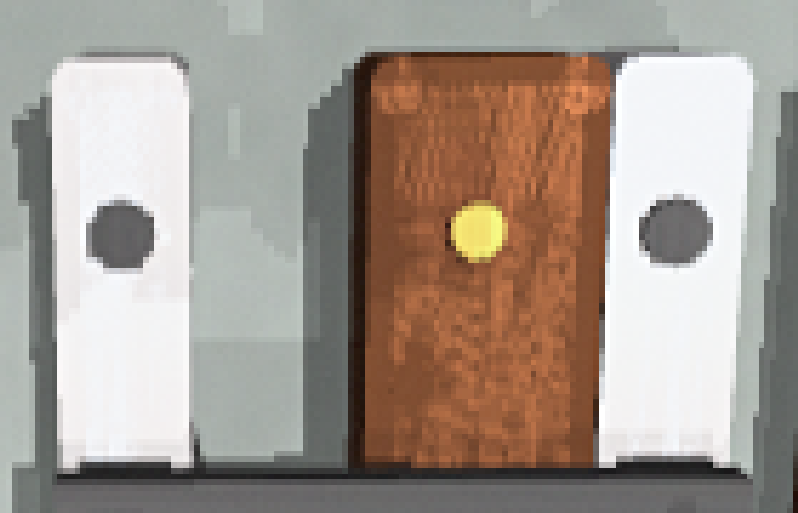

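```bash
python3 - <<'E'
from h import *
import json
np.set_printoptions(precision=2,suppress=True)
m=json.load(open('w1.json'))
im=cv2.imread('pics/w1.png').astype(int)
for r in [110,120,130,140,150,160,165,205,210]:
    row=im[r]; sat=row.max(1)-row.min(1); wh=(row.min(1)>205)
    idx=np.where(wh[235:380])[0]+235
    runs=np.split(idx,np.where(np.diff(idx)>1)[0]+1)
    br=np.where(sat[285:348]>45)[0]+285
    e=[(x[0]-.5,x[-1]+.5) for x in runs if len(x)>4]
    out=[cast(m,[[c,r] for c in p],40)[:,:2].round(1).tolist() for p in e]
    bb=cast(m,[[br[0]-.5,r],[br[-1]+.5,r]],38)[:,1] if len(br) else None
    print(r,e,out,'blank',br[[0,-1]] if len(br) else '',bb)
# near ends
for c in [250,256,262,266,349,355,361]:
    col=im[95:112,c].min(1); g=np.where(col>205)[0]
    r=95+g[0]-.5; print('end',c,r,cast(m,[[c,r]],40)[0])
E
```

```text
110 [(np.float64(246.5), np.float64(270.5)), (np.float64(345.5), np.float64(369.5))] [[[565.5, 84.9], [565.5, 104.9]], [[565.4, 167.2], [565.4, 187.2]]] blank [303 344] [131.59 166.73]
120 [(np.float64(246.5), np.float64(270.5)), (np.float64(344.5), np.float64(368.5))] [[[573.6, 84.8], [573.6, 104.8]], [[573.5, 166.8], [573.5, 187.0]]] blank [303 344] [131.79 167.19]
130 [(np.float64(246.5), np.float64(253.5)), (np.float64(264.5), np.float64(270.5)), (np.float64(344.5), np.float64(349.5)), (np.float64(362.5), np.float64(368.5))] [[[581.8, 84.6], [581.8, 90.5]], [[581.8, 99.8], [581.8, 104.8]], [[581.8, 167.3], [581.8, 171.5]], [[581.7, 182.5], [581.7, 187.6]]] blank [302 343] [131.13 166.82]
140 [(np.float64(247.5), np.float64(270.5)), (np.float64(343.5), np.float64(367.5))] [[[590.2, 85.3], [590.2, 104.8]], [[590.1, 166.9], [590.1, 187.4]]] blank [302 343] [131.33 167.29]
150 [(np.float64(247.5), np.float64(270.5)), (np.float64(343.5), np.float64(366.5))] [[[598.7, 85.1], [598.7, 104.8]], [[598.6, 167.4], [598.6, 187.2]]] blank [302 342] [131.52 166.91]
160 [(np.float64(247.5), np.f
[... 269 characters left out ...]
.8]], [[611.6, 167.3], [611.6, 187.3]]] blank [302 341] [131.83 166.76]
205 [(np.float64(249.5), np.float64(271.5)), (np.float64(340.5), np.float64(362.5))] [[[647.9, 85.9], [647.9, 105.6]], [[647.9, 167.5], [647.9, 187.3]]] blank [301 339] [131.77 166.99]
210 [(np.float64(249.5), np.float64(271.5)), (np.float64(340.5), np.float64(362.5))] [[[652.6, 85.8], [652.6, 105.6]], [[652.6, 167.8], [652.6, 187.6]]] blank [301 339] [131.88 167.24]
end 250 102.5 [559.48  87.94  40.  ]
end 256 102.5 [559.48  92.9   40.  ]
end 262 102.5 [559.48  97.85  40.  ]
end 266 102.5 [559.48 101.15  40.  ]
end 349 101.5 [558.62 169.7   40.  ]
end 355 101.5 [558.6  174.66  40.  ]
end 361 101.5 [558.59 179.63  40.  ]
```

The blank measures 35.4 mm wide and the gap 26.7 mm, which points to packer C (25 + 1.6). I'll look closely at C before reaching.

```bash
python3 - <<'E'
from h import *
import json
np.set_printoptions(precision=2,suppress=True)
bot.move_ptp([560,-325,170],[np.pi,0,np.pi])
bot.dwell(.1)
m=imaging.camera_model('wrist'); im=imaging.capture('wrist'); s=bot.get_state()
json.dump({k:np.array(v).tolist() for k,v in m.items()},open('w2.json','w'))
print(s['t'],s['tcp_pos'],s['qpos'],m['position'])
cv2.imwrite('pics/w2.png',im)
g=(im.min(2)>205).astype(np.uint8)
k,l,st,c=cv2.connectedComponentsWithStats(g)
for i in range(1,k):
    if st[i,4]>300:
        r=cv2.minAreaRect(cast(m,np.argwhere(l==i)[:,::-1],40)[:,:2].astype(np.float32)); print(c[i],st[i],r)
E
```

```text
4.0 [ 560.7  -323.78  170.13] [-0.64  0.53  0.04  1.08  0.   -0.64] [ 481.42 -323.32  343.37]
[252.82  22.44] [ 238    1   36   61 1273] ((439.28009033203125, -334.6795654296875), (39.92816162109375, 25.370027542114258), 3.321726083755493)
[545.33 147.16] [532 123  27  42 748] ((521.399169921875, -103.29243469238281), (31.250343322753906, 20.205615997314453), 8.1552734375)
[402.53 183.02] [ 386  126   34  117 2138] ((556.8924560546875, -214.73411560058594), (100.44188690185547, 15.3507661819458), 14.153589248657227)
[323.69 355.28] [ 287  325   75   62 3571] ((725.9276123046875, -273.517578125), (71.14358520507812, 71.22567749023438), 46.52541732788086)
```

View pics/w2.png

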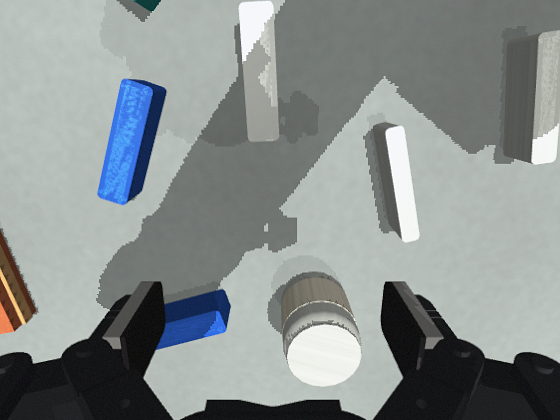

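```bash
python3 - <<'E'
from h import *
im=cv2.imread('pics/w2.png')
cv2.imwrite('pics/w2c.png',cv2.resize(im[0:150,225:295],None,fx=4,fy=4,interpolation=cv2.INTER_NEAREST))
E
```

```text
(no output)
```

View pics/w2c.png

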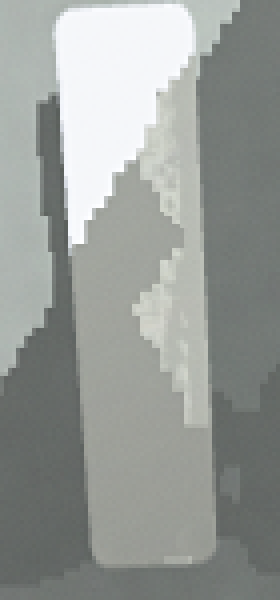

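```bash
python3 - <<'E'
from h import *
import json
np.set_printoptions(precision=2,suppress=True)
m=json.load(open('w2.json'))
c=lambda x,y:[225+x/4-.5,y/4-.5]
pts=[c(60,100),c(81,400),c(90,540),c(197,100),c(209,400),c(214,540),c(124,5),c(153,567)]
P=cast(m,pts,40)[:,:2]; print(P)
L=P[2]-P[0]; R=P[5]-P[3]
print(np.arctan2(L[1],L[0]),np.arctan2(R[1],R[0]))
yaw=(np.arctan2(L[1],L[0])+np.arctan2(R[1],R[0]))/2
e=np.array([np.cos(yaw),np.sin(yaw)]);n=np.array([-e[1],e[0]])
print(yaw,[p@e for p in P[6:]],np.diff([p@e for p in P[6:]]),[p@n for p in P])
ct=e*np.mean([p@e for p in P[6:]])+n*np.mean([P[:3]@n,P[3:6]@n]); print('centre',ct)
E
```

```text
[[ 434.91 -347.45]
 [ 487.78 -344.7 ]
 [ 514.49 -343.47]
 [ 434.91 -322.37]
 [ 487.77 -319.96]
 [ 514.48 -318.86]
 [ 419.28 -335.55]
 [ 519.8  -331.  ]]
0.049930949010356246 0.0441487432489925
0.04703984612967437 [np.float64(403.0332369684906), np.float64(503.6624480958103)] [100.63] [np.float64(-367.51802036394656), np.float64(-367.25399023320057), np.float64(-367.28766377731665), np.float64(-342.46681071382187), np.float64(-342.5431421887692), np.float64(-342.6970758736427), np.float64(-354.89030038043734), np.float64(-355.0806348958384)]
centre [ 469.54 -333.25]
```

C (the crop shows a plain grey block, 24.9 × 100.6 mm) is confirmed. I'll grasp it near its robot-side end.

```bash
python3 - <<'E'
from h import *
np.set_printoptions(precision=2,suppress=True)
o=[np.pi,0,-np.pi+0.047]
g=np.array([431.6,-335.0])
bot.grip(0.75,60)
bot.move_ptp([*g,110],o)
hit=bot.movel([*g,6],max_speed=120,threshold=15); s=bot.get_state(); print(hit,s['t'],s['tcp_pos'],s['contact_force'])
bot.grip(0.0,60); s=bot.get_state(); print(s['t'],s['opening'],s['tcp_pos'],s['contact_force'])
bot.movel([*g,110],max_speed=150); s=bot.get_state(); print(s['t'],s['opening'],s['contact_force'],s['wrist_torque'])
m=imaging.camera_model('wrist'); cv2.imwrite('pics/w3.png',imaging.capture('wrist'))
E
```

```text
False 5.9917 [ 432.27 -335.46    6.59] [-0.42  0.19 -0.48]
6.4583 0.25831410799638427 [ 431.96 -335.58    6.87] [-0.54 -0.21  6.5 ]
7.3 0.25665799309234505 [-0.49  0.54 -3.46] [ 0.04  0.14 -0.04]
```

View pics/w3.png

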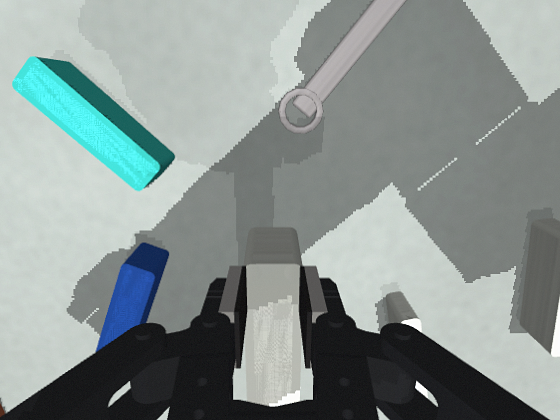

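```bash
python3 - <<'E'
from h import *
np.set_printoptions(precision=2,suppress=True)
yw=0.008; o=[np.pi,0,-np.pi+yw]
def F(x,y): c,s=np.cos(yw),np.sin(yw); return [559.2+c*x-s*y,104.9+s*x+c*y]
def st(t):
    s=bot.get_state(); p=s['tcp_pos'][:2]-np.array([559.2,104.9]); print(t,round(s['t'],2),s['tcp_pos'],'fx',p,'F',s['contact_force'],'M',s['wrist_torque'],s['opening'])
bot.move_ptp([*F(-108,13.3),110],o)
print(bot.movel([*F(-108,13.3),7],max_speed=100,threshold=12)); st('down')
print(bot.movel([*F(-80,13.3),7],max_speed=40,threshold=12)); st('8 in')
cv2.imwrite('pics/s4.png',imaging.capture('side'))
print(bot.movel([*F(-60,13.3),7],max_speed=40,threshold=12)); st('28 in')
E
```

```text
True
down 10.03 [449.88 116.85   6.89] fx [-109.32   11.95] F [-1.08 -0.72  5.3 ] M [-0.02  0.13  0.03] 0.25824252745521853
True
8 in 10.31 [449.73 116.84   6.88] fx [-109.47   11.94] F [-0.81 -1.15  5.43] M [-0.03  0.12  0.  ] 0.2576458440150327
True
28 in 10.71 [449.61 116.82   6.89] fx [-109.59   11.92] F [-0.24 -0.67  5.83] M [0.   0.14 0.04] 0.25801542589092546
```

View pics/s4.png

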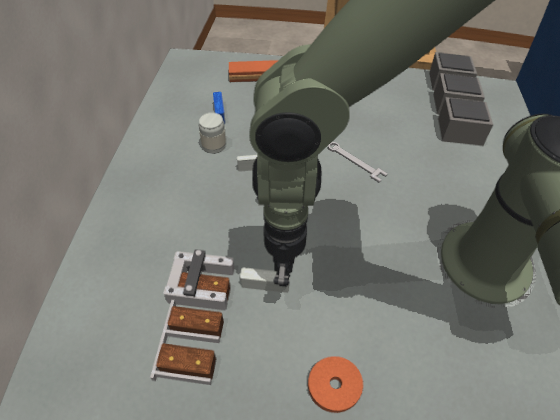

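```bash
cat >> h.py <<'E'
np.set_printoptions(precision=2,suppress=True)
yw=0.008; o=[np.pi,0,-np.pi+yw]
def F(x,y): c,s=np.cos(yw),np.sin(yw); return [559.2+c*x-s*y,104.9+s*x+c*y]
def st(t):
    s=bot.get_state(); p=s['tcp_pos'][:2]-np.array([559.2,104.9]); print(t,round(s['t'],2),s['tcp_pos'],'fx',p,s['orientation'][2],'F',s['contact_force'],'M',s['wrist_torque'],round(s['opening'],3))
E
python3 - <<'E'
from h import *
bot.movel([*F(-108,13.3),9],max_speed=30); st('up'); bot.dwell(.2); st('up')
bot.movel([*F(-96,13.3),9],max_speed=40);bot.dwell(.2); st('fwd')
cv2.imwrite('pics/s5.png',imaging.capture('side'))
cv2.imwrite('pics/w5.png',imaging.capture('wrist'))
im=cv2.imread('pics/s5.png')
cv2.imwrite('pics/s5c.png',cv2.resize(im[235:315,155:295],None,fx=5.5,fy=5.5,interpolation=2))
E
```

```text
up 11.02 [451.85 117.37   9.22] fx [-107.35   12.47] -3.1336682831797997 F [ 0.89  0.21 -2.42] M [ 0.02 -0.08 -0.04] 0.258
up 11.22 [451.21 117.32   8.93] fx [-107.99   12.42] -3.133589781337586 F [ 1.28 -0.15 -1.75] M [ 0.04 -0.08 -0.02] 0.258
fwd 11.87 [463.13 117.4    9.  ] fx [-96.07  12.5 ] -3.13356628115511 F [ 0.19  0.99 -2.7 ] M [-0.02 -0.09 -0.01] 0.255
```

View pics/s5c.png

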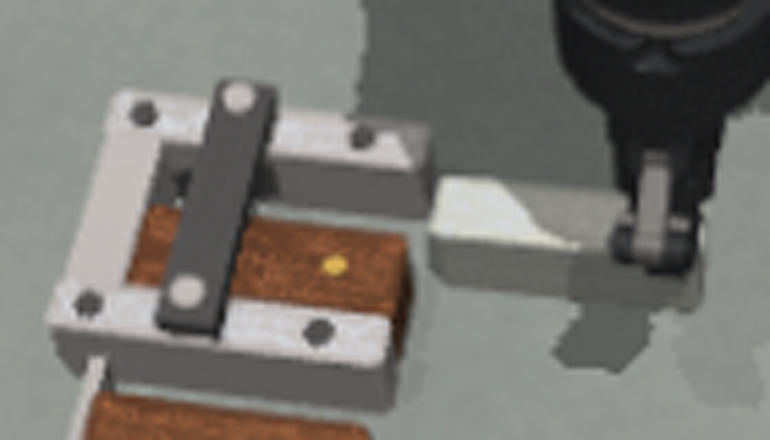

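View pics/w5.png

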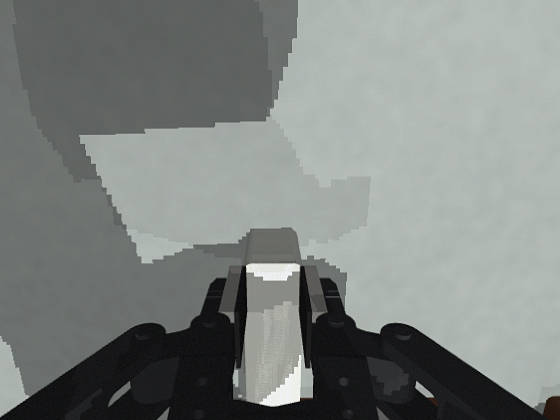

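```bash
python3 - <<'E'
from h import *
m=imaging.camera_model('side')
c=lambda x,y:[155+x/5.5-.4,235+y/5.5-.4]
for n,x,y,z in [('packer right',470,178,42),('packer left',470,243,42),('packer left2',560,252,42),('rail inner',380,161,40),('rail inner2',290,152,40),('blank R',380,233,38),('blank R',280,218,38),('leftrail in',380,365,40),('packer end L',430,215,42),('rail outer',380,121,40)]:
    print(n,cast(m,[c(x,y)],z)[0])
E
```

```text
packer right [542.63 109.03  42.  ]
packer left [537.82 136.17  42.  ]
packer left2 [504.65 135.47  42.  ]
rail inner [577.74 105.17  40.  ]
rail inner2 [612.16 105.96  40.  ]
blank R [572.06 134.36  38.  ]
blank R [610.09 133.26  38.  ]
leftrail in [561.19 188.07  40.  ]
packer end L [554.48 126.59  42.  ]
rail outer [581.23  87.81  40.  ]
```

```bash
python3 - <<'E'
from h import *
im=cv2.imread('pics/s5.png')
cv2.imwrite('pics/s5d.png',cv2.resize(im[250:300,200:265],None,fx=12,fy=12,interpolation=cv2.INTER_NEAREST))
g=im.mean(2).astype(int)
for c in [210,215,220,225,238,242,246]: print(c,list(zip(range(254,295),g[254:295,c])) if 0 else (254,g[254:292,c].tolist()))
E
```

```text
210 (254, [153, 175, 190, 196, 203, 198, 198, 196, 191, 146, 98, 90, 91, 91, 91, 91, 89, 90, 97, 128, 135, 100, 74, 78, 82, 82, 84, 78, 78, 84, 79, 83, 80, 92, 98, 84, 94, 192])
215 (254, [146, 163, 185, 193, 201, 198, 198, 204, 196, 177, 124, 86, 91, 91, 91, 91, 91, 92, 91, 118, 142, 138, 92, 79, 84, 90, 86, 108, 152, 157, 139, 88, 91, 80, 84, 86, 77, 137])
220 (254, [91, 95, 111, 111, 88, 83, 81, 73, 155, 193, 153, 99, 90, 91, 91, 91, 91, 91, 90, 91, 134, 148, 113, 79, 77, 75, 82, 94, 88, 90, 91, 86, 79, 90, 73, 84, 78, 78])
225 (254, [91, 91, 103, 118, 126, 174, 203, 194, 196, 195, 179, 128, 85, 91, 90, 90, 90, 91, 91, 92, 111, 137, 137, 97, 78, 89, 91, 81, 88, 90, 85, 87, 86, 76, 76, 78, 93, 77])
238 (254, [92, 91, 91, 90, 90, 90, 91, 93, 93, 92, 92, 90, 90, 166, 208, 209, 208, 210, 212, 209, 206, 208, 207, 197, 140, 99, 98, 98, 99, 100, 98, 99, 98, 126, 144, 146, 145, 143])
242 (254, [92, 92, 93, 92, 91, 91, 91, 92, 93, 93, 93, 93, 93, 143, 191, 208, 211, 211, 211, 210, 211, 210, 210, 208, 158, 106, 99, 98, 98, 100, 98, 99, 99, 109, 141, 147, 148, 146])
246 (254, [92, 93, 93, 92, 92, 93, 93, 93, 94, 93, 93, 93, 93, 100, 140, 187, 206, 210, 213, 211, 211, 213, 213, 208, 184, 130, 100, 98, 99, 99, 100, 100, 99, 99, 131, 145, 145, 144])
```

View pics/s5d.png

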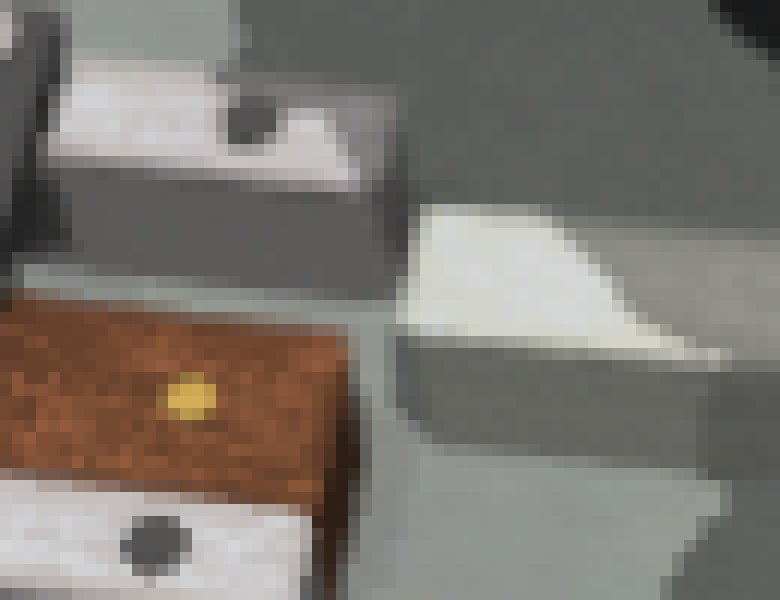

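```bash
python3 - <<'E'
from h import *
m=imaging.camera_model('side')
for n,x,y,z in [('pR',242,266.9,42),('pL',242,278.1,42),('pR',246,268.1,42),('pL',246,278.6,42),('pR',238,266.6,42),('pL',238,277.8,42),('railin',225,264.8,40),('railin',215,263.7,40),('railin',210,263.1,40),('blank',225,276.8,38),('blank',215,275.8,38),('blank',210,274.9,38),('railout',210,254,40)]:
    print(n,cast(m,[[x,y]],z)[0])
E
```

```text
pR [538.71 108.35  42.  ]
pL [534.21 134.1   42.  ]
pR [530.12 110.05  42.  ]
pL [526.04 134.15  42.  ]
pR [546.96 108.75  42.  ]
pL [542.31 134.51  42.  ]
railin [574.62 106.99  40.  ]
railin [595.63 107.22  40.  ]
railin [606.21 107.23  40.  ]
blank [569.5  133.63  38.  ]
blank [590.12 134.15  38.  ]
blank [600.66 133.5   38.  ]
railout [611.02  85.45  40.  ]
```

```bash
python3 - <<'E'
from h import *
y=12.9
bot.movel([*F(-96,y),7.8],max_speed=30); bot.dwell(.1); st('low')
print(bot.movel([*F(-82,y),7.8],max_speed=30,threshold=12)); st('a')
print(bot.movel([*F(-65,y),7.8],max_speed=30,threshold=12)); st('b')
cv2.imwrite('pics/s6.png',imaging.capture('side'))
im=cv2.imread('pics/s6.png')
cv2.imwrite('pics/s6c.png',cv2.resize(im[235:315,155:295],None,fx=5.5,fy=5.5,interpolation=2))
E
```

```text
low 12.32 [462.82 117.11   7.77] fx [-96.38  12.21] -3.133485188733697 F [-0.59  0.22 -0.66] M [0.17 0.14 0.11] 0.254
False
a 12.93 [478.   117.13   7.89] fx [-81.2   12.23] -3.1337259236028725 F [ 0.79  0.08 -1.67] M [ 0.01 -0.16 -0.01] 0.257
False
b 13.65 [494.83 117.27   7.89] fx [-64.37  12.37] -3.133716530859453 F [ 1.17  0.46 -1.89] M [-0.05 -0.23 -0.03] 0.259
```

View pics/s6c.png

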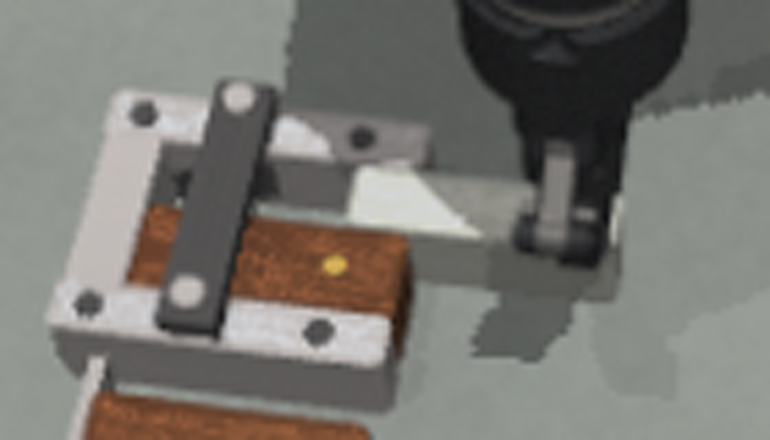

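C is already inside the mouth with no side force. I'll carry on.

```bash
python3 - <<'E'
from h import *
y=12.9
for x in (-45,-30,-17):
    h=bot.movel([*F(x,y),7.8],max_speed=40,threshold=14); st(f'{x} {h}')
    if h: break
cv2.imwrite('pics/s7.png',imaging.capture('side'))
im=cv2.imread('pics/s7.png')
cv2.imwrite('pics/s7c.png',cv2.resize(im[235:315,155:295],None,fx=5.5,fy=5.5,interpolation=2))
E
```

```text
-45 False 14.35 [514.81 117.44   7.82] fx [-44.39  12.54] -3.1336658288112473 F [ 0.94 -0.04 -1.62] M [ 0.03 -0.23  0.03] 0.256
-30 False 14.88 [529.97 117.54   7.85] fx [-29.23  12.64] -3.133727655310373 F [ 1.   -0.33 -1.33] M [ 0.01 -0.23  0.02] 0.257
-17 False 15.35 [543.16 117.79   7.9 ] fx [-16.04  12.89] -3.133533482719514 F [ 1.27 -0.07 -2.23] M [ 0.15 -0.39  0.04] 0.256
```

View pics/s7c.png

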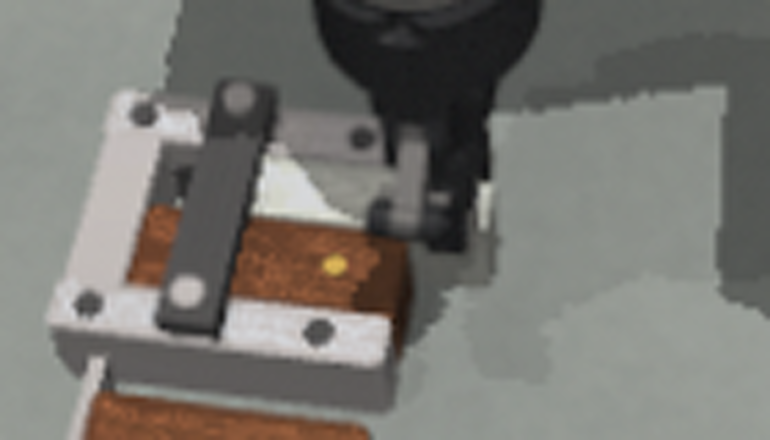

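```bash
python3 - <<'E'
from h import *
y=12.9
bot.movel([*F(-17,y),6.9],max_speed=20,threshold=8); st('low')
bot.grip(0.55); st('open')
bot.movel([*F(-66,y),8],max_speed=120); bot.grip(0.0,40); st('back')
h=bot.movel([*F(-44,y),8],max_speed=60,threshold=15); st(f'near {h}')
h=bot.movel([*F(-20,y),8],max_speed=40,threshold=20); st(f'push {h}')
cv2.imwrite('pics/s8.png',imaging.capture('side'))
im=cv2.imread('pics/s8.png')
cv2.imwrite('pics/s8c.png',cv2.resize(im[235:315,155:295],None,fx=5.5,fy=5.5,interpolation=2))
E
```

```text
low 15.65 [542.57 117.78   7.07] fx [-16.63  12.88] -3.1334801332902473 F [ 1.63  1.18 -1.45] M [ 0.21 -0.37  0.05] 0.258
open 16.02 [541.91 117.57   6.93] fx [-17.29  12.67] -3.1336520921622633 F [ 0.3  -0.48  0.55] M [-0.04 -0.05 -0.07] 0.551
back 17.08 [493.18 117.24   7.94] fx [-66.02  12.34] -3.1336078398809937 F [ 0.24 -0.09 -0.82] M [-0.    0.02  0.01] 0.003
near False 17.6 [515.27 117.42   7.85] fx [-43.93  12.52] -3.1336699217272583 F [-0.01  0.32 -0.11] M [0.04 0.05 0.01] -0.006
push False 18.35 [539.19 117.61   7.89] fx [-20.01  12.71] -3.133638584627377 F [-1.83  0.16  0.84] M [ 0.06  0.45 -0.07] -0.002
```

View pics/s8c.png

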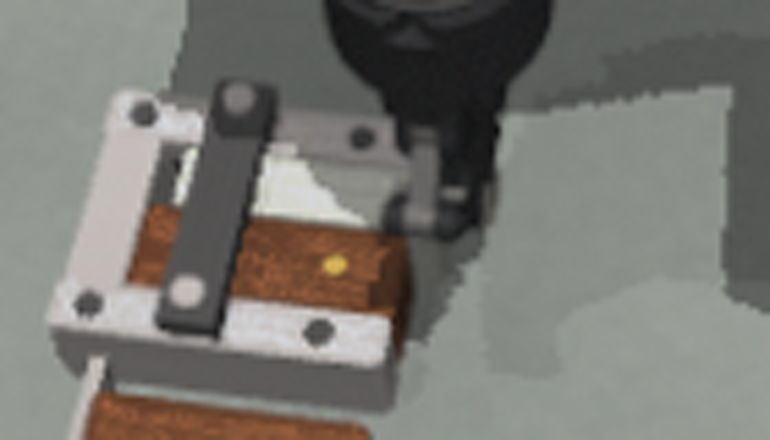

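```bash
python3 - <<'E'
from h import *
y=12.9
h=bot.movel([*F(-4,y),8],max_speed=20,threshold=14); st(f'push {h}')
bot.movel([*F(-70,y),10],max_speed=120)
bot.movel([*F(-80,y),190],max_speed=200)
bot.move_ptp([630,105,190],[np.pi,0,np.pi])
bot.dwell(.1)
import json
m=imaging.camera_model('wrist');im=imaging.capture('wrist');st('look')
json.dump({k:np.array(v).tolist() for k,v in m.items()},open('w9.json','w'))
cv2.imwrite('pics/w9.png',im)
cv2.imwrite('pics/w9c.png',cv2.resize(im[92:242,238:378],None,fx=4,fy=4,interpolation=cv2.INTER_NEAREST))
E
```

```text
push True 19.05 [549.02 117.76   7.67] fx [-10.18  12.86] -3.1333488745132354 F [-1.4   0.08  6.48] M [-0.02  0.37  0.02] -0.001
look 21.52 [628.57 105.28 189.82] fx [69.37  0.38] -3.141152777593265 F [-0.35  0.68  0.61] M [ 0.03 -0.01 -0.05] 0.002
```

View pics/w9c.png

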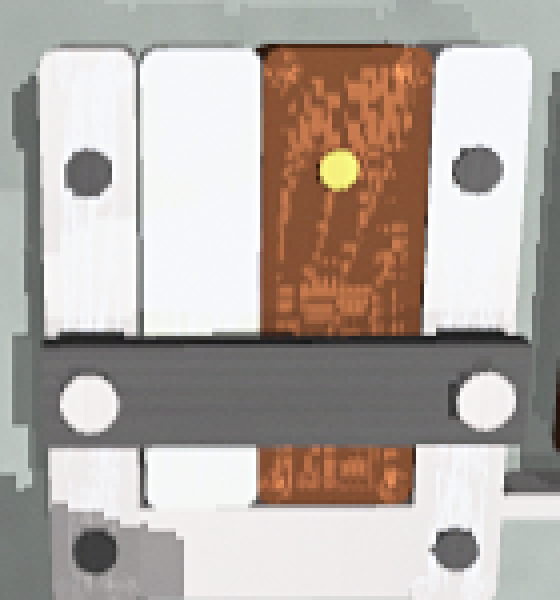

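The near end is flush with the rails (crop rows 47–50, under 1 mm apart), the far end is against the stop, and the gap is filled. One last check of the other items before handing in.

```bash
python3 - <<'E'
from h import *
im=imaging.capture('top'); cv2.imwrite('pics/t10.png',im)
a=cv2.imread('pics/top0.png'); m=imaging.camera_model('top')
for n,(x,y,w,h) in {'tin':(340,130,40,42),'disc':(128,248,45,45),'wrench':(325,255,58,64),'A':(322,172,28,48),'B':(286,194,24,50)}.items():
    t=a[y:y+h,x:x+w]; r=cv2.matchTemplate(im[y-8:y+h+8,x-8:x+w+8],t,cv2.TM_CCOEFF_NORMED); _,v,_,l=cv2.minMaxLoc(r); print(n,v,(l[0]-8,l[1]-8))
E
```

```text
tin 0.9879054427146912 (0, 0)
disc 0.11799412965774536 (-8, 7)
wrench 0.9655006527900696 (0, 0)
A 0.9845424890518188 (0, 0)
B 0.8274464011192322 (0, 0)
```

View pics/t10.png

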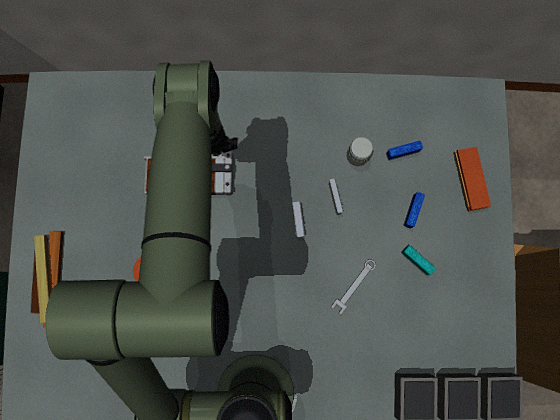

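```bash
python3 - <<'E'
from h import *
a=cv2.imread('pics/side0.png');im=cv2.imread('pics/s8.png')
t=a[352:414,304:366];r=cv2.matchTemplate(im[340:420,290:380],t,cv2.TM_CCOEFF_NORMED);_,v,_,l=cv2.minMaxLoc(r);print(v,l[0]-14,l[1]-12)
bot.sign_off(); print(bot.get_state()['t'])
E
```

```text
0.7114433646202087 0 0
the job is handed in; nothing more can be done
the job is handed in; nothing more can be done
```

I put packer C, the thickest block (25 mm), in the gap with its end flush with the rail ends, and handed the job in. The clock read 21.5 s at my last check.

**Choice:** The wrist camera measured the blank at 35.4 mm wide and the gap at about 26.7 mm, which matches C plus 1.6 mm. I tried C first. It went in, so I did not try A or B and left them where they stood.

**Insertion:** I gripped C by its near end and slid it in under the bridge, with side force staying around 1 N or less. I then released it and pushed it home with closed fingers until the force threshold stopped the move at the fixed stop.

**Last checks:**
- **Fit:** the wrist picture shows C filling the gap, with its near end within about 1 mm of the rail ends and its far end at the stop. I could not see the leaf, so its angle is inferred from the fit.
- **Other blocks:** A and B have not moved. Both are more than 20 cm from the mouth.
- **Bystanders:** the tin and wrench have not moved in the top view.
- **Disc:** the arm hid it in the last top picture, so that comparison failed. A side picture taken just before the final push shows no shift, though the match was only 0.71, which I put down to a changed shadow.

**What disagreed:**
- The commanded and reported tool positions differed by up to 1.4 mm.
- The side camera put C about 1 mm left of the gap centre before entry, while the robot's own reading put it about 1 mm right. The rounded corners took this up.
- My first lowering stopped early when C touched the bench, so I raised it slightly before going in.

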